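# Make up two ink job kits

### The arm

A 6-joint arm with a two-finger parallel gripper is mounted at the origin on the work surface. World frame = base frame: x ahead of the robot, y to its left, z up, the work surface at z = 0. Lengths are in m, angles in rad, forces in N, time in s.
With the tool pointing down it reaches from about 0.325 to 0.925 m from the base axis. Payload 3.1 kg.
Tool frame: the origin (TCP) lies midway between the tips of the shut fingers; the grasp point (between the pads) lies 19 mm behind it; z points along the fingers, y is the line along which they close (so a half turn about z gives the same grasp; the last joint's range is limited). The gripper opens to 85 mm and grips with 20 to 120 N. Pads are 22 mm wide; open, the fingers measure 114 mm over their backs; the gripper's body (76 mm by 85 mm) begins 54 mm behind the grasp point. The pads swing forward as they close: fully open they stand 13 mm farther back than shut.
Start: joints at [1.068, 0.217, 1.613, -0, 1.311, -0.112], TCP at [0.238, 0.578, 0.231] pointing down, gripper open.
Joint ranges: [-2.75, 2.75], [-0.78, 2.1], [0.31, 2.55], [-1.13, 4.27], [0.13, 2.63], [-2.58, 2.58]. Speed limits (rad/s): [2.79, 2.79, 3.14, 3.14, 3.14, 3.14].

### API

Orientations are given as a rotation vector (axis times angle).
In Python, from station import manip gives the robot as it stands. Calls block until the motion is done:
- manip.movep(position, orientation): joint-space move of the TCP to a pose.
- manip.line_to(position, vel=0.15, attitude=None, stop_force=None): straight line of the TCP; attitude=None keeps the orientation; vel is the mean speed in m/s. With stop_force (N) it stops when the force on the tool has changed by that much, and returns True; else False.
- manip.move_j(angles): joint-space move.
- manip.command_gripper(opening, effort=None): finger opening in m; effort is the grip in N (None keeps the last); returns when the fingers have stopped.
- manip.dwell(seconds).
- manip.ik(position, orientation): joint angles nearest the present ones, or None.
- manip.sense(): the state.
- manip.read_camera(name): name is "scene" or "top" or "wrist"; returns a dict with "pixels" (480x640x3 uint8, red, green, blue), "depth" (480x640 float32, m along the optical axis (not along the pixel's ray), 0 where there is no reading), "intrinsics" (3x3 intrinsics, pixels), "k1" (the pictures are not rectified: a ray, as slopes to the right and down, at radius r is drawn at 1 + k1 r^2 times it, then the intrinsics apply), "R" (3x3) and "t" (3): a world point X has camera coordinates R X + t. Camera axes: x right, y down, z forward; pixel columns grow to the right and rows downward; lengths in m; the calibration is good to about 2 mm. A picture is of the moment at which its call begins.
A pose or a line that the arm cannot do raises manip.IKError and nothing moves.
- manip.finish_job(): hands the job in; it is judged then, once.
The state is a dict: "t": time; "joint_pos": joint angles; "joint_vel": joint speeds; "joint_torque": joint torques, N m; "eef_pos": TCP position; "orientation": TCP orientation; "contact_force": force on the tool from outside, world axes, zero at the start; "ft_torque": the same for the moment, N m; "grip_width": finger opening in m; "grasp_force": force on a finger pad.
Only numpy, scipy, OpenCV 4.12 (cv2) and the standard library are available. Lean on these libraries where they do the work, as an engineer would, in place of code of your own. Each camera call takes 0.05 s, during which the arm holds its last target. There are 200 camera calls.

### The job

Make up the kits for two print jobs: the blue tray gets the violet ink, the orange ink and the roll of masking tape; the white tray gets the magenta ink and the yellow tape measure. Put one item in each compartment (any compartment of the right tray will do), set down gently rather than dropped, flat on the compartment floor, with the bottles and the tape measure upright and the tape lying flat. Leave the green ink, the steel cup and the calculator where they are.

Things in the scene. Friction and masses are not known exactly. Their poses are not given: they have to be found in the camera images.
- violet_ink_mid (a point): Violet (deep purple) ink sample bottle with a cap of the same colour and a white paper band: 52 mm diameter, 90 mm tall, straight-sided from the bottom to 60 mm, then a shoulder and a 31 mm diameter cap (72 to 90 mm). About 160 g. Starts upright on the bench. The point is on its axis half-way up (45 mm above its bottom); z is its axis, up.
- orange_ink_mid (a point): Orange ink sample bottle with a cap of the same colour and a white paper band: 52 mm diameter, 90 mm tall, straight-sided from the bottom to 60 mm, then a shoulder and a 31 mm diameter cap (72 to 90 mm). About 160 g. Starts upright on the bench. The point is on its axis half-way up (45 mm above its bottom); z is its axis, up.
- magenta_ink_mid (a point): Magenta (bright pink) ink sample bottle with a cap of the same colour and a white paper band: 52 mm diameter, 90 mm tall, straight-sided from the bottom to 60 mm, then a shoulder and a 31 mm diameter cap (72 to 90 mm). About 160 g. Starts upright on the bench. The point is on its axis half-way up (45 mm above its bottom); z is its axis, up.
- tape_roll_mid (a point): Roll of cream masking tape lying flat, hole upwards: 56 mm outer diameter, 38 mm hole, 48 mm tall. About 90 g, rigid. The point is at its centre, half-way up (24 mm above its bottom), in the middle of the hole; z is its axis. Best gripped across the outside, above half height, so that the fingertips stay over the tray ribs.
- tape_measure_mid (a point): Yellow tape measure with black discs on its two broad faces, standing on its narrow underside: 38 mm thick along its x, 66 mm long along its y, 62 mm tall along z. About 220 g. The point is at its centre, half-way up (31 mm above its bottom). Grip it across the 38 mm thickness. It fits in a compartment at any yaw.
- blue_tray: Blue kit tray (floor a lighter blue), 96 x 276 mm, with three compartments in a row along its y axis, each 84 mm square inside, separated and surrounded by ribs 6 mm wide. The floor is 4 mm thick and the ribs stand 6 mm above it (10 mm above the bench). Fixed to the bench. Origin: centre of its underside, on the bench; x across the row, y along the row, z up. Compartment centres at x = 0 and y = -90, 0 and +90 mm.
- white_tray: White kit tray (floor light grey), 96 x 186 mm, with two compartments in a row along its y axis, each 84 mm square inside, separated and surrounded by ribs 6 mm wide. The floor is 4 mm thick and the ribs stand 6 mm above it (10 mm above the bench). Fixed to the bench. Origin: centre of its underside, on the bench; x across the row, y along the row, z up. Compartment centres at x = 0 and y = -45 and +45 mm.
- green_ink_mid (a point): Green ink sample bottle with a cap of the same colour and a white paper band: 52 mm diameter, 90 mm tall, straight-sided from the bottom to 60 mm, then a shoulder and a 31 mm diameter cap (72 to 90 mm). About 160 g. Starts upright on the bench. The point is on its axis half-way up (45 mm above its bottom); z is its axis, up. Not wanted in either kit: leave it standing.
- steel_cup_mid (a point): Bare steel mixing cup standing at the side, 72 mm diameter at the rim, 85 mm tall. The point is on its axis, half-way up. Not wanted: leave it alone.
- calculator_mid (a point): Grey pocket calculator lying flat at the side, 130 x 76 x 16 mm. The point is at its centre, 8 mm above the bench. Not wanted: leave it alone.
Mind the look-alikes: they are no part of the job. There is more than one size of the part that bears orange_ink_mid; the job needs the middle-sized.

How it is judged:
By the outcome, as a careful person would: the job done as asked, in the order asked, and still so for the second after the job is handed in, with the robot touching nothing.
It also fails if it takes over 136 s, if anything falls off the work surface, if the arm or the gripper's body presses on something with over 40 N, if the wrist force passes 120 N, or if a joint passes its speed limit or range.

## Working session

There is one attempt and no reset: what is moved stays moved. The work goes in short steps, each a Python script; the robot and the scene stay as the last script left them, time stands still between calls to the robot, and variables do not carry over. Pictures are saved under pics/ and viewed, at most 14 in all, crops included, and the job is handed in when it is done.

```bash
mkdir -p pics; ls; python3 - <<'E'
from station import manip
import cv2,numpy as np
for n in ("scene","top"):
    c=manip.read_camera(n)
    np.savez(f"{n}0.npz",**{k:c[k] for k in c})
    cv2.imwrite(f"pics/{n}0.png",c["pixels"][:,:,::-1])
    print(n,c["intrinsics"],c["k1"],c["R"],c["t"],(c["depth"]>0).mean())
print(manip.sense())
E
```

```text
pics
scene [[556.52660545   0.         325.35577828]
 [  0.         556.52660545 237.68315688]
 [  0.           0.           1.        ]] -0.01780366319616636 [[-4.97320661e-01  8.67566790e-01  1.57309817e-04]
 [ 6.78876855e-01  3.89269653e-01 -6.22571565e-01]
 [-5.40183650e-01 -3.09510909e-01 -7.82562855e-01]] [ 0.22419779 -0.27195828  1.59923181] 0.9957942708333334
top [[608.66162281   0.         322.83695533]
 [  0.         608.66162281 233.92644657]
 [  0.           0.           1.        ]] -0.01628350001322709 [[ 3.02971671e-02 -9.99539123e-01  1.90339053e-03]
 [-9.98283181e-01 -3.03544883e-02 -5.00928754e-02]
 [ 5.01275652e-02 -3.82450533e-04 -9.98742750e-01]] [-0.00502952  0.46757384  1.75677049] 0.995927734375
{'t': 0.1, 'joint_pos': array([ 1.06779943e+00,  2.17686573e-01,  1.61478040e+00,  3.37478274e-06,
        1.31132119e+00, -1.12188985e-01]), 'joint_vel': array([ 2.00795316e-04, -1.92467171e-03, -3.52863852e-03,  2.25827947e-03,
        8.94215524e-05, -1.57912431e-03]), 'joint_torque': array([-1.07310156e-03, -3.98074079e+01, -3.04971421e+01, -1.64422954e-04,
        4.17778982e-03,  9.24139783e-06]), 'eef_pos': array([0.23769754, 0.57723428, 0.23009048]), 'orientation': array([-0.60985182, -3.08114892,  0.00328459]), 'contact_force': array([-0.27777161,  0.67286992,  0.55406614]), 'ft_torque': array([0.0230146 , 0.00083944, 0.01570711]), 'grasp_force': 0.0, 'grip_width': 0.0855103943513408}
```

View pics/top0.png

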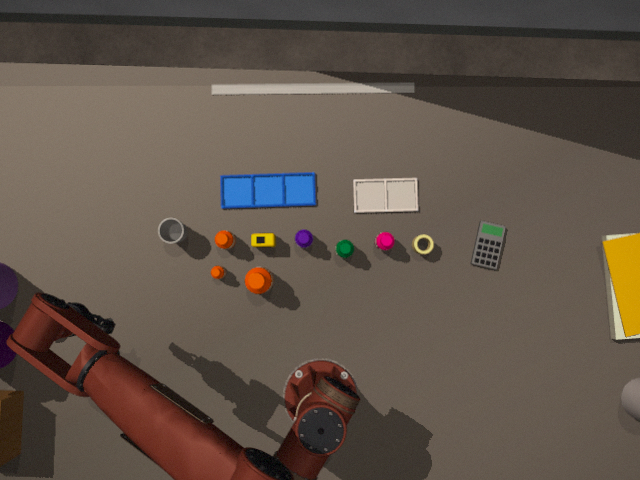

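View pics/scene0.png

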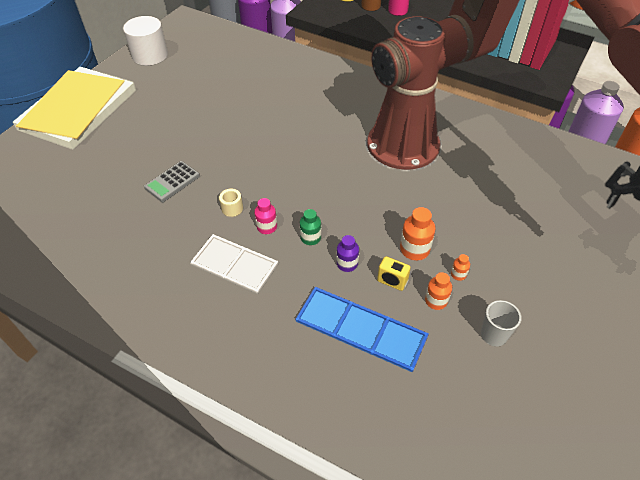

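The top view shows, left to right: cup (171,231), mid orange (225,240), tape measure (263,240), violet (304,238), green (345,248), magenta (385,241) and tape roll (424,244). The blue tray is at (268,190), the white tray at (386,195), and the small and large orange decoys at (218,272) and (259,281). The scene view shows the same layout.

```bash
cat > vis.py <<'E'
import cv2, numpy as np
def rays(c,uv):
    K=c["intrinsics"]; uv=np.asarray(uv,float).reshape(-1,1,2)
    n=cv2.undistortPoints(uv,K,np.array([float(c["k1"]),0,0,0,0])).reshape(-1,2)
    return np.c_[n,np.ones(len(n))]
def on_plane(c,uv,z):
    R,t=c["R"],c["t"]; d=rays(c,uv)@R; o=-R.T@t
    return o+d*((z-o[2])/d[:,2])[:,None]
def points(c,uv):
    uv=np.asarray(uv,int); z=c["depth"][uv[:,1],uv[:,0]]
    return (rays(c,uv)*z[:,None]-c["t"])@c["R"]
HUE=dict(violet=(125,145),orange=(3,14),magenta=(160,176),yellow=(22,32),blue=(100,122))
def mask(c,name,smin=120,vmin=40):
    h=cv2.cvtColor(c["pixels"],cv2.COLOR_RGB2HSV); a,b=HUE[name]
    return cv2.inRange(h,(a,smin,vmin),(b,255,255))
def near(m,px,r):
    w=np.zeros_like(m); cv2.circle(w,px,r,255,-1); return m&w
def uvs(m): 
    v,u=np.nonzero(m); return np.c_[u,v]
def rect(P):
    (x,y),(w,h),a=cv2.minAreaRect((P[:,:2]*1000).astype(np.float32)); 
    if w<h: w,h,a=h,w,a-90
    return np.round([x,y,w,h,(a+90)%180-90],1)  # angle (deg) of long side
E
python3 - <<'E'
import numpy as np,cv2
from vis import *
top=dict(np.load("top0.npz")); sc=dict(np.load("scene0.npz"))
def bottle(c,n,px):
    u=uvs(near(mask(c,n),px,22)); P=points(c,u); s=P[:,2]>0.082
    Q=on_plane(c,u[s],0.09) ; lo,hi=Q.min(0),Q.max(0)
    print(n,s.sum(),"zmax",np.percentile(P[:,2],95).round(4),"cap",np.round(Q.mean(0)[:2]*1000,1),"ext",np.round((hi-lo)[:2]*1000,1),"depth mean",np.round(P[s].mean(0)*1000,1))
for n,p,q in (("violet",(304,238),(347,253)),("orange",(225,240),(439,291)),("magenta",(385,241),(265,217))):
    bottle(top,n,p); bottle(sc,n,q)
def tall(c,px,r,zl,zp,name):
    m=np.zeros((480,640),np.uint8); u=uvs(near(m+255,px,r)); P=points(c,u); s=P[:,2]>zl
    Q=on_plane(c,u[s],zp); print(name,s.sum(),"zmed",np.median(P[s,2]).round(4),rect(Q),"mean",np.round(Q.mean(0)*1000,1),"dmean",np.round(P[s].mean(0)*1000,1),rect(P[s]))
tall(top,(263,240),18,.054,.062,"measure"); tall(sc,(394,273),22,.055,.062,"measure")
tall(top,(424,244),15,.04,.048,"roll"); tall(sc,(231,202),18,.04,.048,"roll")
for c,p in ((top,(268,190)),(sc,(362,328))):
    u=uvs(near(mask(c,"blue"),p,85)); print("blue",len(u),rect(on_plane(c,u,.01)))
for c,p in ((top,(386,195)),(sc,(235,263))):
    h=cv2.cvtColor(c["pixels"],cv2.COLOR_RGB2HSV)
    m=near(cv2.inRange(h,(0,0,150),(180,45,255)),p,42 if c is top else 50)
    k=cv2.connectedComponentsWithStats(m); i=1+np.argmax(k[2][1:,4]); u=uvs(k[1]==i)
    print("white",len(u),rect(on_plane(c,u,.01)))
E
```

```text
violet 96 zmax 0.0965 cap [452.8  64.1] ext [28.  28.1] depth mean [452.7  64.   91.6]
violet 133 zmax 0.091 cap [458.7  63.1] ext [93.2 37.8] depth mean [472.9  70.4 111.3]
orange 101 zmax 0.0953 cap [443.4 290.1] ext [28.1 30.8] depth mean [443.3 289.9  91.4]
orange 162 zmax 0.0909 cap [448.7 288.6] ext [72.3 46.7] depth mean [456.2 289.8 101.2]
magenta 96 zmax 0.0945 cap [ 452.6 -165.9] ext [28.  30.8] depth mean [ 451.7 -164.2  107.9]
magenta 120 zmax 0.091 cap [ 457.5 -165.9] ext [34.3 48.2] depth mean [ 468.2 -157.3  105.3]
measure 310 zmed 0.0633 [448.2 184.5  80.3  63.5  56.3] mean [444.9 180.5  62. ] dmean [443.4 176.3 102. ] [427.9 108.5 214.5  50.1  76.7]
measure 417 zmed 0.0612 [455.5 177.7  90.4  67.6  -9. ] mean [450.8 179.1  62. ] dmean [458.4 181.7  73.2] [797.  272.7 770.6  68.7  15.1]
roll 175 zmed 0.0479 [ 447.1 -276.6   55.    53.3  -62. ] mean [ 447.2 -276.5   48. ] dmean [ 446.9 -274.7   57.7] [ 404.9 -150.9  321.2   54.1  -71.2]
roll 212 zmed 0.047 [ 451.9 -277.1   61.6   55.6   29.8] mean [ 452.1 -276.4   48. ] dmean [ 461.3 -267.7   61.1] [ 804.2   44.4 1013.6   55.3   42.4]
blue 3139 [590.8 173.9 276.4  97.5 -86.3]
blue 5131 [532.9 168.8 276.  229.3 -86.4]
white 2043 [ 588.4 -168.8  187.    96.8  -88.2]
white 2794 [ 593.3 -169.8  191.4  103.9  -86.7]
```

```bash
cat > rob.py <<'E'
import numpy as np
from scipy.spatial.transform import Rotation
from station import manip
def att(deg):
    """tool down, closing line at yaw deg; the half-turn with the smaller last joint"""
    best=None
    for d in (deg,deg+180):
        c,s=np.cos(np.radians(d)),np.sin(np.radians(d))
        o=Rotation.from_matrix(np.array([[-s,c,0],[c,s,0],[0,0,-1]]).T).as_rotvec()
        q=manip.ik([.5,.1,.2],o)
        if q is not None and (best is None or abs(q[5])<best[0]): best=(abs(q[5]),o)
    return best[1]
def slot(tray,y):
    x0,y0,a=tray; a=np.radians(a)
    return np.array([x0-y*np.sin(a),y0+y*np.cos(a)])
BLUE=(.591,.174,3.7); WHITE=(.589,-.169,2.5)
UP=.20
def pick(xy,z,yaw,width,effort=40):
    manip.command_gripper(width)
    manip.movep([*xy,UP],att(yaw))
    manip.line_to([*xy,z],vel=.12)
    manip.command_gripper(0.01,effort)
    s=manip.sense(); print("grip",s["grip_width"].round(4),s["grasp_force"].round(1))
    manip.line_to([*xy,UP],vel=.15)
    s=manip.sense(); print("up",s["grip_width"].round(4),s["grasp_force"].round(1),s["t"])
def place(xy,z,yaw,width):
    manip.movep([*xy,UP],att(yaw))
    manip.line_to([*xy,z+.012],vel=.15)
    hit=manip.line_to([*xy,z+.002],vel=.025,stop_force=4)
    e=manip.sense(); print("hit",hit,"z",e["eef_pos"].round(4),e["contact_force"].round(1))
    manip.command_gripper(width)
    manip.line_to([*xy,UP],vel=.2); print("t",manip.sense()["t"])
E
python3 - <<'E'
from rob import *; from vis import *
top=dict(np.load("top0.npz"))
u=uvs(near(np.full((480,640),255,np.uint8),(263,240),18)); P=points(top,u)
m=np.zeros((480,640),np.uint8); s=(P[:,2]>.054)&(P[:,2]<.075); m[u[s,1],u[s,0]]=255
k=cv2.connectedComponentsWithStats(m); i=1+np.argmax(k[2][1:,4]); print("measure",rect(on_plane(top,uvs(k[1]==i),.062)))
manip.command_gripper(.075)
manip.movep([.453,.064,UP],att(3.7))
c=manip.read_camera("wrist"); np.savez("w0.npz",**c); cv2.imwrite("pics/w0.png",c["pixels"][:,:,::-1])
print(manip.sense()["t"],manip.sense()["joint_pos"].round(2), -c["R"].T@c["t"])
E
```

```text
measure [444.1 178.9  65.   36.7 -88.3]
2.425 [-0.01 -0.12  2.03  0.    1.24 -0.08] [0.44844137 0.14610615 0.3413147 ]
```

View pics/w0.png

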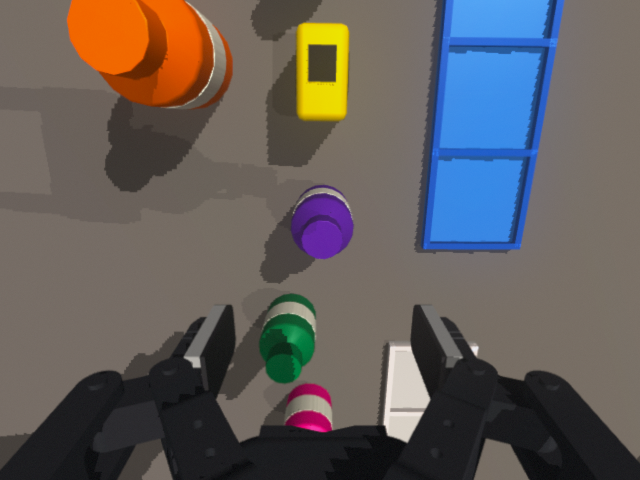

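The wrist view shows the violet cap at (322,240), lined up midway between the fingers. The blue tray runs vertically near x=490, and green is at (288,340). I'll cross-check against this view and then pick.

```bash
python3 - <<'E'
from rob import *; from vis import *
c=dict(np.load("w0.npz"))
u=uvs(near(mask(c,"violet"),(322,225),50)); P=points(c,u); s=(P[:,2]>.086)&(P[:,2]<.095)
w=on_plane(c,u[s],.09).mean(0); print("violet wrist",w.round(4))
x=.5*(w[0]+.453); y=.5*(w[1]+.064)
assert abs(w[0]-.453)<.008 and abs(w[1]-.064)<.008
pick((x,y),.024,3.7,.075)
place(slot(BLUE,0),.028,3.7,.075)
E
```

```text
violet wrist [0.4529 0.0619 0.09  ]Traceback (most recent call last):
  File "<stdin>", line 7, in <module>
  File "rob.py", line 23, in pick
    s=manip.sense(); print("grip",s["grip_width"].round(4),s["grasp_force"].round(1))
                                  ^^^^^^^^^^^^^^^^^^^^^
AttributeError: 'float' object has no attribute 'round'
```

```bash
sed -i 's/s\["grip_width"\].round(4)/round(s["grip_width"],4)/; s/s\["grasp_force"\].round(1)/round(s["grasp_force"],1)/' rob.py; python3 - <<'E'
from rob import *
s=manip.sense(); print(s["t"],s["grip_width"],s["grasp_force"],s["eef_pos"])
assert .047<s["grip_width"]<.057
p=s["eef_pos"]; manip.line_to([p[0],p[1],UP],vel=.15)
s=manip.sense(); print(s["grip_width"],s["grasp_force"])
place(slot(BLUE,0),.028,3.7,.075)
c=manip.read_camera("wrist"); import cv2; cv2.imwrite("pics/w1.png",c["pixels"][:,:,::-1])
E
```

```text
4.85 0.050712111144395174 42.734640003181994 [0.45376097 0.06293938 0.02478917]
0.05077560522597999 42.09988444112241
hit False z [0.5908 0.174  0.0297] [-0.2  0.5 -1.6]
t 10.05
```

View pics/w1.png

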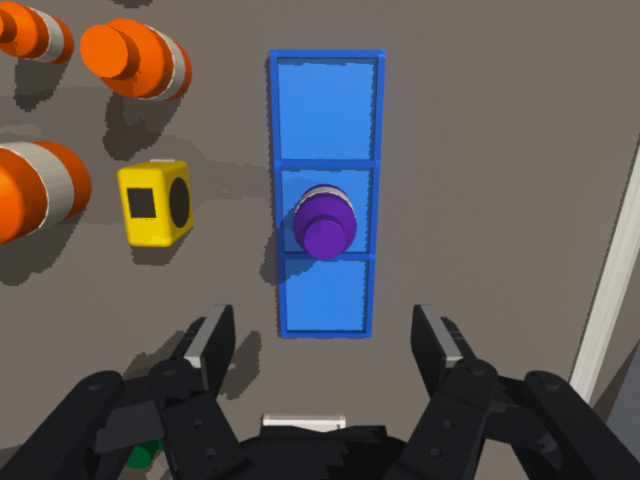

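Violet is upright in the middle compartment (cap at 325,238). Next are the orange bottle and the tape roll, with a gentler touchdown.

```bash
sed -i 's/z+.002\],vel=.025/z-.001],vel=.02/' rob.py; python3 - <<'E'
from rob import *
import cv2
pick((.444,.2895),.024,3.7,.075)
assert .047<manip.sense()["grip_width"]<.057
place(slot(BLUE,.09),.028,3.7,.075)
pick((.4475,-.2765),.012,3.7,.08)
assert .05<manip.sense()["grip_width"]<.06
place(slot(BLUE,-.09),.016,3.7,.076)
c=manip.read_camera("wrist"); cv2.imwrite("pics/w2.png",c["pixels"][:,:,::-1])
E
```

```text
grip 0.0506 42.2
up 0.0507 41.8 14.375
hit True z [0.5851 0.2637 0.029 ] [-0.6  0.7  4.5]
t 18.1417
grip 0.0561 42.8
up 0.056 42.5 23.8417
hit True z [0.5967 0.0842 0.0171] [-0.5 -0.6  3.9]
t 28.5417
```

View pics/w2.png

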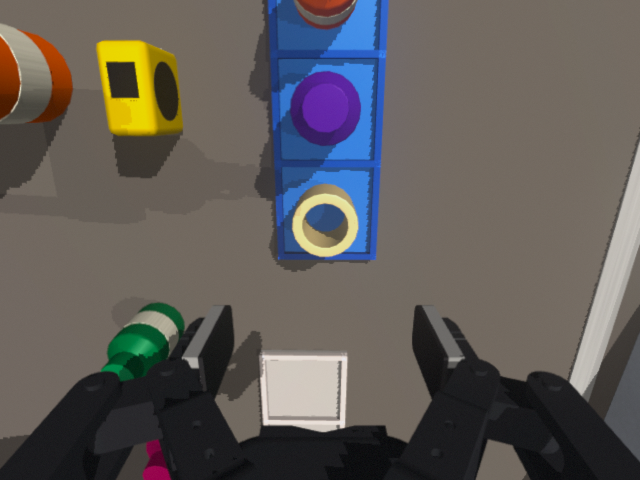

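Violet (325,108) and the roll (325,220) sit properly in their compartments, and orange is at the top edge. Next are magenta and the tape measure.

```bash
python3 - <<'E'
from rob import *
import cv2
pick((.453,-.166),.024,2.5,.075)
assert .047<manip.sense()["grip_width"]<.057
place(slot(WHITE,-.045),.028,2.5,.075)
pick((.445,.179),.017,1.7,.07,50)
assert .034<manip.sense()["grip_width"]<.042
place(slot(WHITE,.045),.021,2.5,.065)
c=manip.read_camera("wrist"); cv2.imwrite("pics/w3.png",c["pixels"][:,:,::-1])
manip.movep([.36,.45,.3],att(30))
for n in ("scene","top"):
    c=manip.read_camera(n); np.savez(f"{n}1.npz",**c); a=c["pixels"][:,:,::-1]
    a=a[160:390,160:540] if n=="scene" else a[150:310,150:520]
    cv2.imwrite(f"pics/{n}1.png",cv2.resize(a,None,fx=2,fy=2))
E
```

```text
grip 0.0509 42.4
up 0.0509 41.9 33.2
hit True z [ 0.5908 -0.2139  0.029 ] [-0.4 -0.7  4.2]
t 36.975
grip 0.0379 51.1
up 0.0376 50.5 42.1833
hit True z [ 0.587  -0.124   0.0217] [0.9 0.3 3.8]
t 46.7083
```

View pics/w3.png

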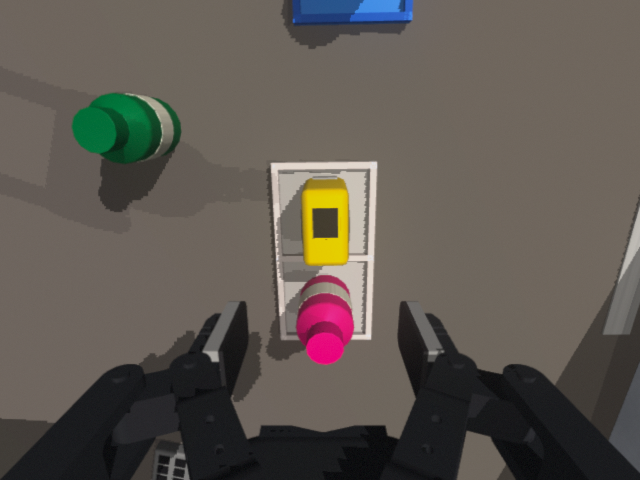

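View pics/scene1.png

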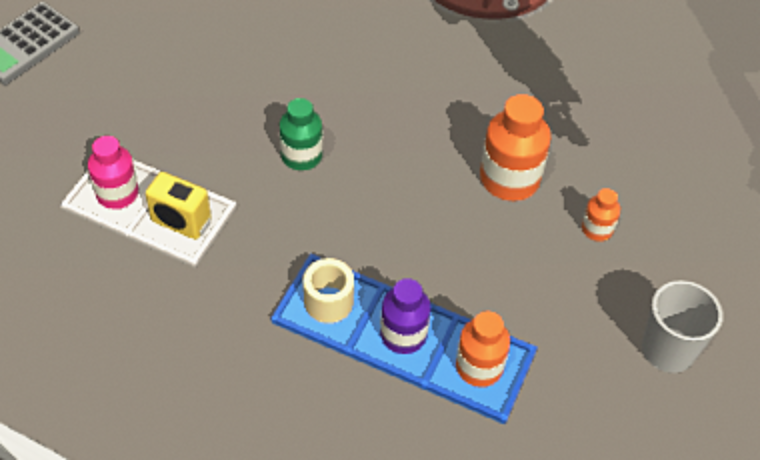

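View pics/top1.png

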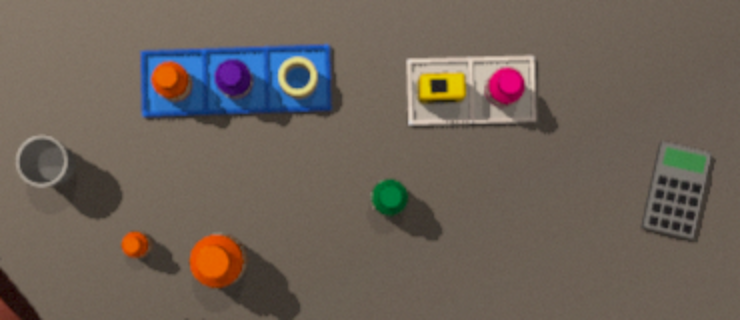

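In the crops (2x), all five items stand in their own compartments. In the top view, orange is at (171,81), violet (233,77), roll (298,77), measure (441,87) and magenta (505,86). Green, cup, calculator and the decoys haven't moved.

```bash
python3 -c "
from station import manip
print(manip.finish_job(), manip.sense()['t'])"
```

```text
the job is handed in; nothing more can be done
the job is handed in; nothing more can be done
```

Both kits are made up and the job is handed in at about 49 s of the 136 s limit: violet ink, middle-sized orange ink and masking tape in the blue tray, magenta ink and tape measure in the white tray, with the green ink, cup and calculator left where they were.

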